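# Index the sample carousel to the purple pot

### The arm

A 7-joint arm with a two-finger parallel gripper is mounted at the origin on the work surface. World frame = base frame: x ahead of the robot, y to its left, z up, the work surface at z = 0. Lengths are in m, angles in rad, forces in N, time in s.
With the tool pointing down it reaches from about 0.425 to 0.925 m from the base axis. Payload 6.8 kg.
Tool frame: the origin (TCP) lies midway between the tips of the shut fingers; the grasp point (between the pads) lies 19 mm behind it; x points along the fingers, y is the direction in which the jaws open and shut, and the axes are right-handed (so a half turn about x gives the same grasp; the last joint's range is limited). The gripper opens to 85 mm and grips with 20 to 120 N. Pads are 22 mm wide; open, the fingers measure 114 mm over their backs; the gripper's body (76 mm by 85 mm) begins 54 mm behind the grasp point. The pads swing forward as they close: fully open they stand 13 mm farther back than shut.
Start: joints at [-1.238, 0.477, 0.022, 1.555, -0.011, 1.109, -0.083], TCP at [0.288, 0.61, 0.203] pointing down, gripper open.
Joint ranges: [-2.96, 2.96], [-0.34, 2.1], [-1.41, 1.46], [0.24, 2.44], [-1.37, 4.51], [0.17, 1.92], [-2.96, 2.96]. Speed limits (rad/s): [2.39, 2.39, 3.14, 3.14, 3.14, 3.14, 3.14].

### API

Orientations are given as a rotation vector (axis times angle).
In Python, from bench import r, viewer, nets gives the robot as it stands.
- The arm moves only by the shell command python3 -m pendant 'ROWS' [FORCE]. ROWS is JSON, one flat list of numbers, 5 for each row, row after row: the finger opening in mm, from 0 to 85.4, then the shift along the tool's x, y, z in mm, then the turn about the tool's x in rad. A call has 1 to 20 rows; each row shifts and turns the commanded pose from where the row before left it, along the tool's axes as they then stand; what a row does not reach is not made up. A row lasts 1/8 s, in which the tool goes at most 62.5 mm and 10.7 degrees, less where a joint would pass 70% of its speed; a pose out of reach is approached as far as the arm can. A call with a gripper value outside its range is refused whole. The fingers move at their own pace and stop on an object; FORCE is the grip in N (left out, the last holds). Time passes only in rows, so rows that do not move let the fingers close. It gives the time, the measured TCP pose, the force and the opening at its end, in the units of the state.
- r.get_obs(): the state, without advancing time (a new reading comes with each control period).
- viewer.grab_frame(name): name is "side" or "top"; returns (picture, depth): 384x512x3 uint8, red, green, blue; 384x512 float32, m along the optical axis (not along the pixel's ray), 0 where there is no reading.
- viewer.calibration(name): a dict with "mtx" (3x3 intrinsics, pixels), "world_to_cam" (4x4, takes a point from world to camera coordinates). Camera axes: x right, y up, looking along -z (the intrinsics and any distortion apply to the point x, -y, -z); pixel columns grow to the right and rows downward; lengths in m; the calibration is good to about 2 mm. A picture is of the moment at which its call begins. calibration takes no time and is no camera call.
- r.hand_in(): hands the job in, once; it reports no verdict.
Trained networks look in the newest picture that a camera, given by its name, has taken for a name from the list of things; names that differ only in an ending like _2 or _b are one class to them, and where a whole thing is asked for, a point or a joint stands for the part that bears it (a point fixed in the world has none). Each returns a list of dicts, best first, with "score" (0 to 1); they miss things now and then, are a little off and sometimes report something else, mostly with a low value. They report only what shows in the picture. A call takes as long as a camera call. They do not tell look-alikes from the thing itself.
- nets.look_for(name, camera): "location" ([x, y, z] in m, in world coordinates, good to about 4 mm: the middle of the surface that is visible of it).
- nets.silhouettes(name, camera): "mask" (384x512 bool, what is visible of it).
The state is a dict: "clock": time; "joints": joint angles; "qvel": joint speeds; "tau": joint torques, N m; "tcp_pos": TCP position; "orientation": TCP orientation; "contact_force": force on the tool from outside, world axes, zero at the start; "moment": the same for the moment, N m; "grip_width": finger opening in m.
Only numpy, scipy, OpenCV 4.12 (cv2) and the standard library are available. Lean on these libraries where they do the work, as an engineer would, in place of code of your own. Each camera call takes 0.05 s, during which the arm holds its last target. There are 200 camera calls.

### The job

The cup at the red pointer of the sample carousel is empty. Push the carousel round by one notch, the right way, so that the purple-capped pot comes to the red pointer and the carousel rests in its click position; leave both capped pots standing in their cups, do not lift them, and let go.

Things in the scene. Friction and masses are not known exactly. Their poses are not given: they have to be found in the camera images.
- carousel: Fixed grey base, 200 mm across. Origin: on the turning axis at desk level, z up; +x points to the red pointer, a flat arrow on a foot 15 mm high reaching 202 mm out. On it turns a pale mint platter, 280 mm across, top 48 mm above the desk, with a steel hub 14 mm high and six white ring cups (bore 45, outside 53, height 12 mm), centres 65 mm from the axis, every 60 degrees from +x.
- platter (a joint): Platter's turn, rad, counterclockwise from above positive, 0 at the start; endless, clicks every 60 degrees (1.047). Six blue push pegs stand on it, 16 mm thick, tops 103 mm above the desk, 120 mm from the axis, at 30, 90, .. 330 degrees from +x at the start. A peg needs 2 to 5 N over the hump; past halfway the platter is pulled on into the click and held.
- pot_purple: Sample pot with a purple cap, 41 mm diameter, 45 mm high, about 50 g, standing loose in the cup 60 degrees to one side or the other of the pointer. Origin: centre of its underside, at the start 48 mm above the desk; z axis up.
- pot_yellow: The same kind of pot with a yellow cap, standing loose in the cup 60 degrees to the other side of the pointer. Origin: centre of its underside; z axis up.
Mind the look-alikes: they are no part of the job. Leave any green or turquoise look-alike of the pot_purple alone.

How it is judged:
By the outcome, as a careful person would: the job done as asked, in the order asked, and still so for the second after the job is handed in, with the robot touching nothing.
It also fails if it takes over 32 s, if anything falls off the work surface, if the arm or the gripper's body presses on something with over 40 N, if the wrist force passes 120 N, or if a joint passes its speed limit or range.

## Working session

There is one attempt and no reset: what is moved stays moved. The work goes in short steps, Python scripts to look and compute and a shell command to move; the robot and the scene stay as the last step left them, time stands still between calls to the robot, and variables do not carry over. Pictures are saved under pics/ and viewed, about 8 in all and at most 12, crops included, and the job is handed in when it is done.

```bash
mkdir -p pics
cat > h.py <<'E'
import numpy as np,cv2
from bench import r,viewer,nets
def cal(n):
    c=viewer.calibration(n);return np.array(c["mtx"]),np.array(c["world_to_cam"])
def world(n,d):
    K,T=cal(n);v,u=np.mgrid[:384,:512]
    x=(u-K[0,2])/K[0,0]*d;y=(v-K[1,2])/K[1,1]*d
    P=np.stack([x,-y,-d,np.ones_like(d)],-1)
    return (P@np.linalg.inv(T).T)[...,:3]
def proj(n,p):
    K,T=cal(n);q=T@np.r_[p,1];return K[0,0]*q[0]/-q[2]+K[0,2],K[1,1]*-q[1]/-q[2]+K[1,2]
E
python3 - <<'E'
from h import *
ims=[]
for n in("top","side"):
    im,d=viewer.grab_frame(n);np.savez("/tmp/"+n,im=im,d=d);ims.append(im)
    print(n,viewer.calibration(n).keys())
    for k in("carousel","pot_purple","pot_yellow","platter"):
        for o in nets.look_for(k,n)[:4]:print(n,k,np.round(o["location"],3),round(o["score"],2),np.round(proj(n,o["location"])))
cv2.imwrite("pics/a.png",cv2.cvtColor(ims[0],cv2.COLOR_RGB2BGR));cv2.imwrite("pics/b.png",cv2.cvtColor(ims[1],cv2.COLOR_RGB2BGR))
o=r.get_obs();print(o["clock"],o["tcp_pos"],o["orientation"])
from scipy.spatial.transform import Rotation as R
print(R.from_rotvec(o["orientation"]).as_matrix().round(3))
E
```

```text
top dict_keys(['mtx', 'world_to_cam'])
top carousel [ 0.567 -0.07   0.047] 0.63 [325. 175.]
top pot_purple [ 0.542 -0.017  0.094] 0.93 [297. 184.]
top pot_purple [0.436 0.182 0.043] 0.83 [181. 254.]
top pot_purple [0.626 0.17  0.046] 0.63 [188. 146.]
top pot_yellow [ 0.629 -0.093  0.093] 0.88 [340. 133.]
top platter [ 0.564 -0.083  0.044] 0.92 [332. 177.]
side dict_keys(['mtx', 'world_to_cam'])
side carousel [ 0.56  -0.041  0.048] 0.55 [257. 163.]
side pot_purple [0.435 0.193 0.045] 0.78 [276. 283.]
side pot_purple [ 0.539 -0.004  0.087] 0.74 [260. 163.]
side pot_purple [0.633 0.182 0.045] 0.68 [166. 238.]
side pot_yellow [ 0.622 -0.082  0.084] 0.56 [236. 129.]
side platter [ 0.552 -0.051  0.05 ] 0.67 [262. 160.]
0.5 [0.28798867 0.61044807 0.20276134] [ 0.3456736   1.5430201  -0.34582174]
[[-0.     0.427  0.904]
 [-0.     0.904 -0.427]
 [-1.    -0.     0.   ]]
```

View pics/a.png

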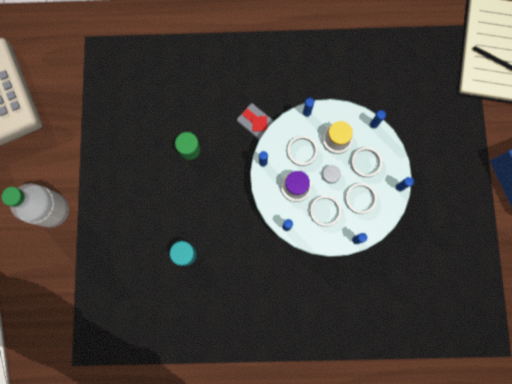

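View pics/b.png

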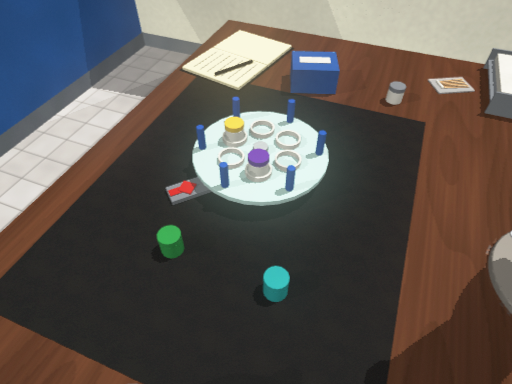

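Top view: hub (331,174), pointer (258,122), purple pot (297,184), yellow pot (340,133). The look-alikes are green (187,145) and turquoise (182,254). Purple stands counterclockwise of the pointer, so the platter must turn clockwise. Next I'll measure the axis and the pegs.

Run:
```python
from h import *
from scipy.optimize import least_squares
z=np.load("/tmp/top.npz");im,d=z["im"],z["d"];W=world("top",d)
hsv=cv2.cvtColor(im,cv2.COLOR_RGB2HSV)
def pts(lo,hi,zl,zh):
    m=cv2.inRange(hsv,lo,hi)>0; m&=(W[...,2]>zl)&(W[...,2]<zh)&(d>0);m[:, :230]=0;m[:,425:]=0;return m
b=pts((105,120,40),(125,255,255),.05,.12)
# platter circle from height mask
pm=((W[...,2]>.04)&(W[...,2]<.056)&(d>0)).astype(np.uint8);pm[:,:230]=0;pm[:,425:]=0
c=max(cv2.findContours(pm,0,1)[0],key=cv2.contourArea)[:,0]
P=W[c[:,1],c[:,0]];P=P[(abs(P[:,2]-.048)<.01)]
f=least_squares(lambda p:np.hypot(P[:,0]-p[0],P[:,1]-p[1])-p[2],[.567,-.08,.14],loss="soft_l1",f_scale=.002).x;print("platter",f.round(4))
n,l,s,ce=cv2.connectedComponentsWithStats(b.astype(np.uint8))
for i in range(1,n):
    if s[i,4]<8:continue
    q=W[l==i];q=q[q[:,2]>q[:,2].max()-.012];m=q.mean(0);v=m[:2]-f[:2];print("peg",ce[i].round(),m.round(3),np.hypot(*v).round(3),np.degrees(np.arctan2(v[1],v[0])).round(1))
rm=pts((0,150,90),(6,255,255),0,.03);q=W[rm].mean(0);v=q[:2]-f[:2];print("ptr",q.round(3),np.degrees(np.arctan2(v[1],v[0])).round(1))
for nm,p in(("pur",(.542,-.017)),("yel",(.629,-.093))):
    v=np.array(p)-f[:2];print(nm,np.hypot(*v).round(3),np.degrees(np.arctan2(v[1],v[0])).round(1))
bg=cv2.cvtColor(im,cv2.COLOR_RGB2BGR)[90:265,225:425];cv2.imwrite("pics/c.png",cv2.resize(bg,None,fx=3,fy=3,interpolation=2))
```

```text
platter [ 0.5655 -0.079   0.1378]
peg [308. 106.] [ 0.679 -0.042  0.101] 0.119 18.0
peg [378. 118.] [ 0.654 -0.159  0.102] 0.12 -42.1
peg [263. 158.] [0.59  0.038 0.102] 0.119 78.2
peg [405. 183.] [ 0.54  -0.196  0.102] 0.119 -102.2
peg [287. 224.] [0.477 0.001 0.102] 0.12 137.8
peg [360. 238.] [ 0.452 -0.115  0.101] 0.119 -162.5
ptr [0.682 0.047 0.014] 47.4
pur 0.066 110.7
yel 0.065 -12.4
```

View pics/c.png

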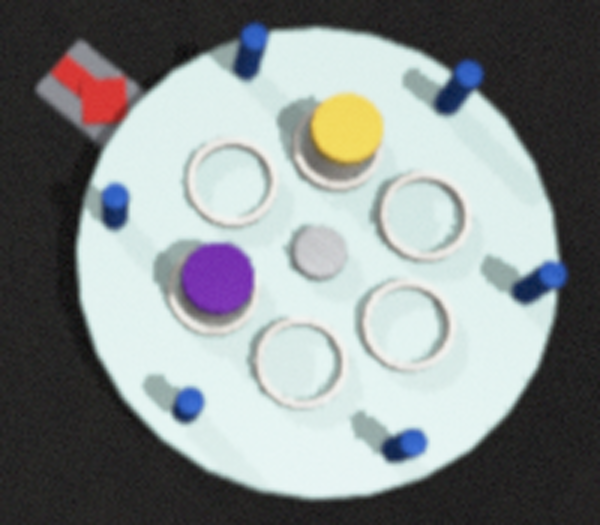

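The close crop confirms the purple pot at (218,278) is counterclockwise of the red pointer at (90,90). I'll push the peg at 78° clockwise, starting behind it at about 98°.

```bash
python3 -m pendant '[0,0,-29,34,0, 0,0,-29,34,0, 0,0,-29,34,0, 0,0,-29,34,0, 0,0,-29,34,0, 0,0,-29,34,0, 0,0,-29,34,0, 0,0,-29,34,0, 0,0,-29,34,0, 0,0,-29,34,0, 0,0,-29,34,0, 0,0,-29,34,0, 0,0,-29,34,0, 0,0,-29,34,0, 0,0,0,0,-0.145, 0,0,0,0,-0.145, 0,0,0,0,-0.145, 0,0,0,0,-0.145, 0,0,0,0,0]'
python3 - <<'E'
from h import *
from scipy.spatial.transform import Rotation as R
o=r.get_obs();M=R.from_rotvec(o["orientation"]).as_matrix();print(M.round(3),o["joints"])
t=np.radians(98);g=np.array([.5655+.12*np.cos(t),-.079+.12*np.sin(t),.07]);print((M.T@(g-o["tcp_pos"])*1000).round(1))
im,d=viewer.grab_frame("side");cv2.imwrite("pics/d.png",cv2.cvtColor(im,cv2.COLOR_RGB2BGR))
E
```

```text
clock: 2.88
tcp_pos: [0.5453, 0.0402, 0.203]
orientation: [-0.108, 1.568, 0.108]
contact_force: [-0.6, -1.2, -0.4]
grip_width: 0.0002
[[ 0.    -0.137  0.991]
 [ 0.     0.991  0.137]
 [-1.     0.     0.   ]] [-0.35253862  0.26618669  0.19882187  1.87535284 -0.06182475  1.0055734
  1.5811372 ]
[133.   -0.8   3.3]
```

View pics/d.png

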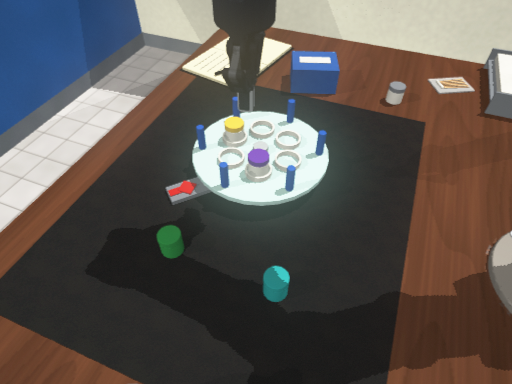

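```bash
python3 -m pendant '[0,33,0,1,0, 0,33,0,1,0, 0,33,0,1,0, 0,33,0,0,0, 0,0,0,0,0]'; python3 -m pendant '[0,0,-0.3,8.4,0.07, 0,0,-0.3,8.4,0.07, 0,0,-0.3,8.4,0.07, 0,0,-0.3,8.4,0.07, 0,0,0,0,0]'
python3 - <<'E'
from h import *
o=r.get_obs();p=o["tcp_pos"]-[.5655,-.079,0];print(np.hypot(*p[:2]),np.degrees(np.arctan2(p[1],p[0])))
im,d=viewer.grab_frame("side");cv2.imwrite("pics/e.png",cv2.resize(cv2.cvtColor(im,cv2.COLOR_RGB2BGR)[60:240,140:370],None,fx=3,fy=3))
E
```

```text
clock: 3.55
tcp_pos: [0.5462, 0.0404, 0.0688]
orientation: [-0.108, 1.573, 0.107]
contact_force: [0.0, -0.6, 0.7]
grip_width: -0.0001
clock: 4.18
tcp_pos: [0.5829, 0.0409, 0.0725]
orientation: [0.112, 1.566, -0.111]
contact_force: [-1.0, 0.4, 1.8]
grip_width: 0.0001
0.12116183222105371 81.71937051347611
```

View pics/e.png

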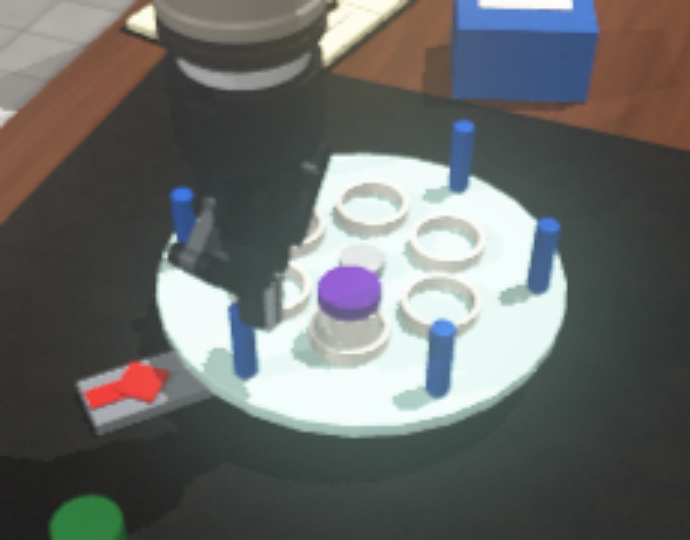

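```bash
cat > pegs.py <<'E'
from h import *
def pegs():
    im,d=viewer.grab_frame("top");W=world("top",d);hsv=cv2.cvtColor(im,cv2.COLOR_RGB2HSV)
    b=(cv2.inRange(hsv,(105,120,40),(125,255,255))>0)&(W[...,2]>.05)&(W[...,2]<.12)&(d>0);b[:,:230]=0;b[:,425:]=0
    n,l,s,ce=cv2.connectedComponentsWithStats(b.astype(np.uint8))
    for i in range(1,n):
        if s[i,4]<8:continue
        q=W[l==i];q=q[q[:,2]>q[:,2].max()-.012];m=q.mean(0);v=m[:2]-[.5655,-.079];print("peg",s[i,4],m.round(3),np.hypot(*v).round(3),np.degrees(np.arctan2(v[1],v[0])).round(1))
    for k in("pot_purple","pot_yellow"):
        for o in nets.look_for(k,"top"):
            p=np.array(o["location"]);v=p[:2]-[.5655,-.079]
            if np.hypot(*v)<.12:print(k,p.round(3),np.hypot(*v).round(3),np.degrees(np.arctan2(v[1],v[0])).round(1))
    return im
E
python3 - <<'E'
from pegs import *
im=pegs();o=r.get_obs()
u,v=proj("side",o["tcp_pos"]);print("tcp in crop",(u-140)*3,(v-60)*3);print(proj("top",o["tcp_pos"]))
cv2.imwrite("pics/f.png",cv2.resize(cv2.cvtColor(im,cv2.COLOR_RGB2BGR)[90:265,225:425],None,fx=3,fy=3))
E
```

```text
peg 135 [ 0.649 -0.164  0.101] 0.119 -45.7
peg 123 [ 0.533 -0.194  0.102] 0.119 -105.6
pot_yellow [ 0.632 -0.103  0.092] 0.071 -19.6
tcp in crop 265.1493657222361 355.6084382949614
(np.float64(261.07245467919313), np.float64(164.87995653869262))
```

View pics/f.png

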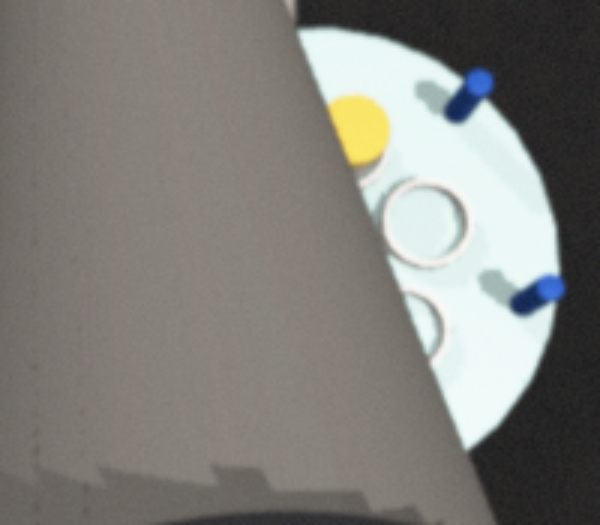

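The platter has already followed the finger by 3.5° clockwise, so contact is good. I'll push on over the hump.

```bash
python3 -m pendant '[0,0,-0.3,8.4,0.07, 0,0,-0.3,8.4,0.07, 0,0,-0.3,8.4,0.07, 0,0,-0.3,8.4,0.07, 0,0,-0.3,8.4,0.07, 0,0,-0.3,8.4,0.07, 0,0,-0.3,8.4,0.07, 0,0,-0.3,8.4,0.07, 0,0,-0.3,8.4,0.07, 0,0,0,0,0]'
python3 - <<'E'
from pegs import *
pegs()
o=r.get_obs();p=o["tcp_pos"]-[.5655,-.079,0];print(np.hypot(*p[:2]),np.degrees(np.arctan2(p[1],p[0])))
im,d=viewer.grab_frame("side");cv2.imwrite("pics/g.png",cv2.resize(cv2.cvtColor(im,cv2.COLOR_RGB2BGR)[60:240,140:370],None,fx=3,fy=3))
E
```

```text
clock: 5.62
tcp_pos: [0.6487, 0.0072, 0.0708]
orientation: [0.602, 1.485, -0.603]
contact_force: [0.7, -0.8, -0.5]
grip_width: -0.0004
peg 93 [ 0.673 -0.13   0.102] 0.119 -25.4
peg 132 [ 0.575 -0.198  0.102] 0.119 -85.5
pot_purple [ 0.594 -0.177  0.046] 0.102 -74.1
pot_yellow [ 0.606 -0.138  0.096] 0.072 -55.7
0.11999805649853226 46.40201421196304
```

View pics/g.png

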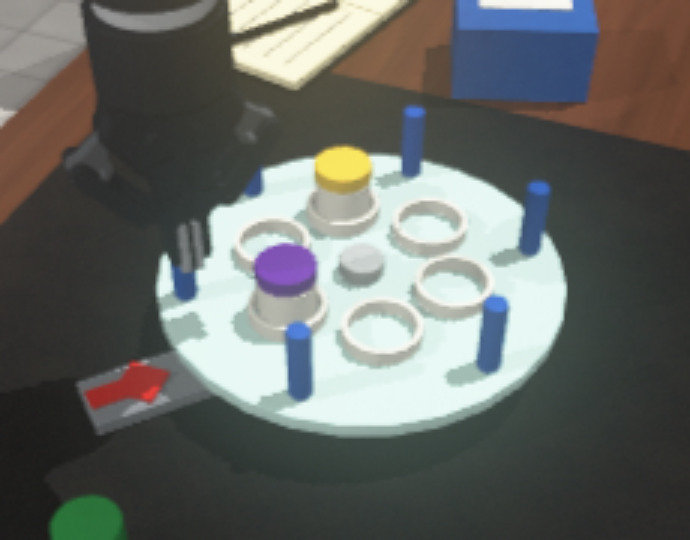

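```bash
python3 -m pendant '[0,0,0,0,0, 0,0,0,0,0, 0,0,0,0,0, 0,0,0,0,0]'
python3 - <<'E'
from pegs import *
pegs()
E
```

```text
clock: 6.32
tcp_pos: [0.6485, 0.0078, 0.0708]
orientation: [0.603, 1.486, -0.602]
contact_force: [-0.5, 0.8, -0.3]
grip_width: -0.0001
peg 131 [ 0.669 -0.139  0.102] 0.12 -30.3
peg 128 [ 0.565 -0.198  0.102] 0.119 -90.3
pot_yellow [ 0.6   -0.145  0.092] 0.074 -62.3
```

It's past the hump and creeping on into the click, no longer touched by the finger. I'll wait for it to settle.

```bash
python3 -m pendant '[0,0,0,-5,0, 0,0,0,-5,0, 0,0,0,0,0, 0,0,0,0,0, 0,0,0,0,0, 0,0,0,0,0, 0,0,0,0,0, 0,0,0,0,0, 0,0,0,0,0, 0,0,0,0,0, 0,0,0,0,0, 0,0,0,0,0, 0,0,0,0,0, 0,0,0,0,0]'
python3 - <<'E'
from pegs import *
pegs()
E
```

```text
clock: 8.22
tcp_pos: [0.6414, 0.0148, 0.0708]
orientation: [0.603, 1.486, -0.603]
contact_force: [0.2, -0.9, 0.1]
grip_width: 0.0
peg 134 [ 0.656 -0.156  0.101] 0.119 -40.4
peg 125 [ 0.544 -0.196  0.102] 0.119 -100.5
```

```bash
python3 -m pendant '[0,-30,0,0,0, 0,-40,0,0,0, 0,-40,0,0,0, 0,-30,0,0,0, 0,0,30,-20,0, 0,0,40,-30,0, 0,0,40,-30,0, 0,0,40,-30,0, 0,0,40,-30,0, 0,0,40,-30,0, 0,0,40,-30,0, 0,0,0,0,0, 0,0,0,0,0, 0,0,0,0,0, 0,0,0,0,0]'
python3 - <<'E'
from pegs import *
im=pegs();s,_=viewer.grab_frame("side")
a=cv2.resize(im[90:265,225:425],(400,350));b=cv2.resize(s[60:240,140:370],(400,350))
cv2.imwrite("pics/h.png",cv2.cvtColor(np.hstack([a,b]),cv2.COLOR_RGB2BGR))
E
```

```text
clock: 10.25
tcp_pos: [0.6865, 0.3462, 0.2112]
orientation: [0.604, 1.485, -0.604]
contact_force: [0.1, -0.7, 0.5]
grip_width: -0.0001
peg 118 [ 0.678 -0.039  0.101] 0.12 19.6
peg 133 [ 0.656 -0.156  0.101] 0.119 -40.4
peg 94 [0.587 0.038 0.102] 0.119 79.8
peg 126 [ 0.544 -0.196  0.102] 0.119 -100.5
peg 72 [ 0.474 -0.001  0.102] 0.12 139.4
peg 97 [ 0.453 -0.118  0.102] 0.119 -160.8
pot_purple [ 0.606 -0.027  0.094] 0.066 51.8
pot_yellow [ 0.59  -0.14   0.092] 0.065 -68.5
```

View pics/h.png

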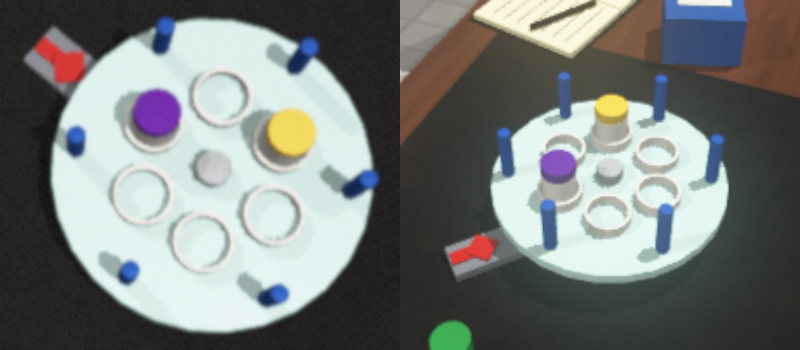

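Purple is at the pointer, but the pegs read about 1.6° short of the click (19.6° against 18.0°) and have stopped there. There is plenty of time left, so I'll nudge it the rest of the way.

```bash
python3 -m pendant '[0,0,-40,30,0, 0,0,-40,30,0, 0,0,-40,30,0, 0,0,-40,30,0, 0,0,-40,30,0, 0,0,-40,30,0, 0,0,-30,30,0, 0,0,0,0,0, 0,30,0,0,0, 0,40,0,0,0, 0,40,0,0,0, 0,30,0,0,0, 0,0,-0.3,8.4,0.07, 0,0,-0.3,8.4,0.07, 0,0,-0.3,8.4,0.07, 0,0,-0.3,6.3,0.052, 0,0,-0.1,2.0,0.017, 0,0,0,0,0, 0,0,0,0,0]'
python3 - <<'E'
from pegs import *
pegs()
o=r.get_obs();p=o["tcp_pos"]-[.5655,-.079,0];print(np.hypot(*p[:2]),np.degrees(np.arctan2(p[1],p[0])))
E
```

```text
clock: 12.82
tcp_pos: [0.6687, -0.0183, 0.0708]
orientation: [0.817, 1.412, -0.817]
contact_force: [0.6, -0.4, 0.2]
grip_width: -0.0001
peg 105 [ 0.656 -0.157  0.102] 0.119 -40.5
peg 129 [ 0.544 -0.196  0.102] 0.119 -100.4
0.11969232604568027 30.35714454440221
```

```bash
python3 -m pendant '[0,0,-0.1,4.2,0.035, 0,0,-0.1,2.1,0.018, 0,0,0,2.1,0.017, 0,0,0,1,0.009, 0,0,0,0,0, 0,0,0,0,0]'
python3 - <<'E'
from pegs import *
pegs()
o=r.get_obs();p=o["tcp_pos"]-[.5655,-.079,0];print(np.hypot(*p[:2]),np.degrees(np.arctan2(p[1],p[0])))
E
```

```text
clock: 13.72
tcp_pos: [0.6729, -0.0265, 0.0707]
orientation: [0.878, 1.387, -0.877]
contact_force: [-1.1, 3.0, 0.6]
grip_width: 0.0
peg 77 [ 0.654 -0.16   0.102] 0.12 -42.4
peg 112 [ 0.54  -0.196  0.102] 0.119 -102.3
0.11956612991301505 26.026550573353507
```

The pegs now read −42.4° and −102.3°, against click values of −42.1° and −102.2°. I'll back off, lift, leave and check.

```bash
python3 -m pendant '[0,0,0,-6,0, 0,0,0,-12,0, 0,0,0,-12,0, 0,-30,0,0,0, 0,-40,0,0,0, 0,-40,0,0,0, 0,-30,0,0,0, 0,0,40,-30,0, 0,0,40,-30,0, 0,0,40,-30,0, 0,0,40,-30,0, 0,0,40,-30,0, 0,0,40,-30,0, 0,0,0,0,0, 0,0,0,0,0, 0,0,0,0,0]'
python3 - <<'E'
from pegs import *
im=pegs();s,_=viewer.grab_frame("side")
a=cv2.resize(im[90:265,225:425],(400,350));b=cv2.resize(s[60:240,140:370],(400,350))
cv2.imwrite("pics/i.png",cv2.cvtColor(np.hstack([a,b]),cv2.COLOR_RGB2BGR))
E
```

```text
clock: 15.88
tcp_pos: [0.8002, 0.2637, 0.2113]
orientation: [0.879, 1.385, -0.88]
contact_force: [0.1, -0.4, 0.4]
grip_width: 0.0002
peg 119 [ 0.679 -0.042  0.102] 0.119 18.0
peg 135 [ 0.654 -0.159  0.101] 0.119 -42.2
peg 93 [0.59  0.038 0.102] 0.119 78.1
peg 123 [ 0.54  -0.196  0.102] 0.119 -102.2
peg 75 [0.477 0.002 0.102] 0.12 137.8
peg 94 [ 0.452 -0.115  0.102] 0.119 -162.3
pot_purple [ 0.607 -0.03   0.095] 0.064 50.0
pot_yellow [ 0.587 -0.138  0.094] 0.063 -70.1
```

View pics/i.png

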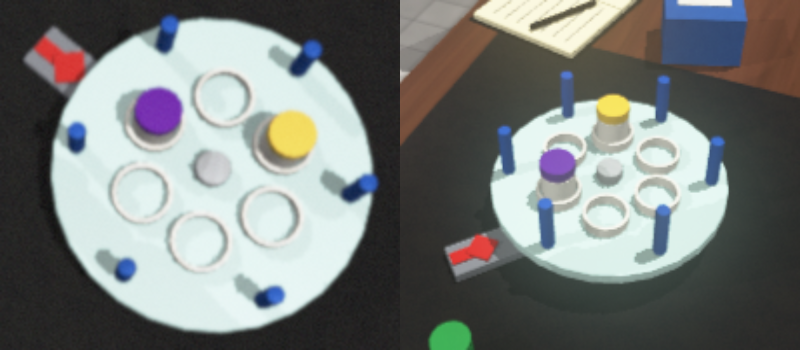

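Purple (155,112) is at the pointer, both pots stand in their cups, and the pegs are at the click angles.

```bash
python3 -c "
from bench import r
print(r.hand_in())"
```

```text
the job is handed in; nothing more can be done
None
```

I pushed the carousel one notch clockwise, seen from above, with the shut fingers against one blue peg. The purple-capped pot now stands at the red pointer.

- **Settling:** after the first push the platter came to rest about 1.6° short of the click, so I nudged it the rest of the way. I then backed off, lifted clear and handed in.
- **Last checks:** all six pegs are within about 0.2° of their click angles. Both capped pots are standing in their cups. The arm is well clear, and the clock read about 16 s at the last look, against the 32 s limit.
- **Small disagreement:** the network put purple at 50.0° against the pointer's 47.4°, about 3 mm along the circle. That is within its 4 mm error, and in the picture the pot is in its cup.
- **Forces:** the largest I read was about 3 N, but only at the end of each move.

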